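# Find the tin with the wheel bearings by its weight

### The job

One of the three identical closed tins on the trestle table holds the new wheel bearings, and you can only tell by feel: it is the heaviest. Heft the tins, set the two lighter ones down gently and upright in the empty tray of the open red toolbox, and finish with the heaviest one held up in the gripper, upright and about 20 cm clear of the table, touching nothing else, ready to be taken from you. Keep the tins upright throughout and leave the other things on the table where they are; the job ends while the gripper is still holding that tin.

Things in the scene. Friction and masses are not known exactly. Their poses are not given: they have to be found in the camera images.
- tin_1_mid (a point): One of three identical-looking closed round tins (the name's number means nothing): blue side, plain brass-coloured lid, diameter 66, height 58, 0.1 to 0.7 kg with the loose part inside, standing on the table. This point is its centre, 29 above its base; z is its upright axis. The heaviest weighs at least 0.15 kg more than either other.
- tin_2_mid (a point): One of three identical-looking closed round tins (the name's number means nothing): blue side, plain brass-coloured lid, diameter 66, height 58, 0.1 to 0.7 kg with the loose part inside, standing on the table. This point is its centre, 29 above its base; z is its upright axis. The heaviest weighs at least 0.15 kg more than either other.
- tin_3_mid (a point): One of three identical-looking closed round tins (the name's number means nothing): blue side, plain brass-coloured lid, diameter 66, height 58, 0.1 to 0.7 kg with the loose part inside, standing on the table. This point is its centre, 29 above its base; z is its upright axis. The heaviest weighs at least 0.15 kg more than either other.
- tray (a point): Centre of the inner floor of the empty open tray on the tins' side of the toolbox. The floor is 128 above the table, flat and level; inside it measures 424 along this frame's x and 112 along its y; walls 3 thick, 42 high above the floor, open above. z is up, +y points out of the toolbox towards the tins.
- toolbox: Red steel cantilever toolbox, open, fixed; origin on the table under its centre, long axis x. The empty tray is at +y, its twin at -y is full of sockets and spanners; the base between them is 110 high. Outside the empty tray hang its half lid and a handle tube, reaching 285 in y from here, 234 in x, nothing higher than the tray rims at 173.
- chock: Yellow plastic wheel chock, 160 x 90 x 82 high, origin at the centre of its underside; leave alone.
- extension_bar: Chrome socket extension bar, 255 long, 19 thick, lying along its own x; origin under its middle; leave alone.
- vent_brush: Grey plastic interior vent brush, 160 long, 24 wide, 36 high, lying crosswise near the robot, along its own x; origin under its middle; leave alone.
- hammer: Hammer lying along its own x; leave alone.
- coolant_bottle: White plastic bottle with a red cap, diameter 64, height 170, standing; origin at the centre of its underside; leave alone.
There are look-alikes about, which are no part of the job. Leave any orange or purple look-alike of the part that bears tin_1_mid alone.

How it is judged:
By the outcome, as a careful person would: the job done as asked, in the order asked, and still so for the second after the job is handed in, while the arm keeps its last pose, push and grip.
It also fails if it takes over 72 s, if anything falls off the work surface, if the arm or the gripper's body presses on something with over 40 N, if the wrist force passes 120 N, or if a joint passes its speed limit or range.

### The arm

A 7-joint arm with a two-finger parallel gripper is mounted at the origin on the work surface. World frame = base frame: x ahead of the robot, y to its left, z up, the work surface at z = 0. Lengths are in m, angles in rad, forces in N, time in s.
With the tool pointing down it reaches from about 0.425 to 0.825 m from the base axis. Payload 3.6 kg.
Tool frame: the origin (TCP) lies on the mounting face of the last link; the fingertips stand 186 mm ahead of it and the grasp point (between the pads) lies 167 mm ahead of it; x points along the fingers, y is the direction in which the jaws open and shut, and the axes are right-handed (so a half turn about x gives the same grasp; the last joint's range is limited). The gripper opens to 93 mm and grips with 3 to 60 N. Pads are 15 mm wide; open, the fingers measure 128 mm over their backs; the gripper's body (75 mm by 188 mm) begins 65 mm behind the grasp point.
Start: joints at [1.133, 0.615, -0.013, 1.423, 0.008, 1.103, -0.04], TCP at [0.26, -0.596, 0.405] pointing down, gripper open.
Joint ranges: [-3.12, 3.12], [-0.3, 2.06], [-1.34, 1.32], [0.26, 2.42], [-1.36, 4.5], [0.01, 1.98], [-2.84, 2.84]. Speed limits (rad/s): [2.79, 2.79, 3.14, 3.14, 3.14, 3.14, 3.14].

### API

Orientations are given as a unit quaternion [x, y, z, w].
In Python, from station import bot, get_image, camera_info, nets gives the robot as it stands.
- The arm moves only by the shell command python3 -m inch 'ROWS'. ROWS is JSON, a list of rows, each a list of 7 numbers: the shift along the tool's x, y, z in m, then the turn, a rotation vector about the tool's x, y, z in rad, then the gripper's target within -1 to 1 (fully open at 1, half-way at 0, shut at -1). In form: [[tx, ty, tz, ax, ay, az, claw], ...]. A call has 1 to 8 rows; each row shifts and turns the commanded pose from where the row before left it, along the tool's axes as they then stand; what a row does not reach is not made up. A row lasts 1/8 s, in which the tool goes at most 62.5 mm and 10.7 degrees, less where a joint would pass 70% of its speed; a pose out of reach is approached as far as the arm can. A call is refused whole if a number of a shift passes 0.0625 or a number of a turn 0.188, either way. A call with a gripper value outside its range is refused whole. The fingers move at their own pace and stop on an object; the grip force is fixed at half the most. Time passes only in rows, so rows that do not move let the fingers close. It gives the time, the measured TCP pose, the force and the opening at its end, in the units of the state.
- bot.get_state(): the state, without advancing time (a new reading comes with each control period).
- get_image(name): name is "side" or "top" or "wrist"; returns the picture (400x640x3 uint8, blue, green, red); there is no depth.
- camera_info(name): a dict with "camera_matrix" (3x3 intrinsics, pixels), "D" ([k1, k2, p1, p2, k3] as OpenCV has them; the pictures are not rectified), "extrinsics" (4x4, takes a point from world to camera coordinates). Camera axes: x right, y down, z forward; pixel columns grow to the right and rows downward; lengths in m; the calibration is good to about 2 mm. A picture is of the moment at which its call begins: read the wrist's pose just before it. camera_info takes no time and is no camera call; for the wrist camera it gives the pose at the moment of the call.
- bot.sign_off(): hands the job in, once; it reports no verdict.
Trained networks look in the newest picture that a camera, given by its name, has taken for a name from the list of things; names that differ only in an ending like _2 or _b are one class to them, and where a whole thing is asked for, a point or a joint stands for the part that bears it (a point fixed in the world has none). Each returns a list of dicts, best first, with "confidence" (0 to 1); they miss things now and then, are a little off and sometimes report something else, mostly with a low value. They report only what shows in the picture. A call takes as long as a camera call. They do not tell look-alikes from the thing itself.
- nets.spot_in(camera, thing): "box" ([centre column, centre row, width, height] in pixels, round what is visible of it).
- nets.landmark_of(camera, thing): "at" ([row, column] in pixels: a listed point, or the origin of a listed thing).
The state is a dict: "time": time; "qpos": joint angles; "qvel": joint speeds; "tau": joint torques, N m; "position": TCP position; "orientation": TCP orientation; "contact_force": force on the tool from outside, world axes, zero at the start; "ft_torque": the same for the moment, N m; "gripper_width": finger opening in m.
Only numpy, scipy, OpenCV 4.12 (cv2) and the standard library are available. Lean on these libraries where they do the work, as an engineer would, in place of code of your own. Each camera call takes 0.05 s, during which the arm holds its last target.

## Working session

There is one attempt and no reset: what is moved stays moved. The work goes in short steps, Python scripts to look and compute and a shell command to move; the robot and the scene stay as the last step left them, time stands still between calls to the robot, and variables do not carry over. Pictures are saved under pics/ and viewed, and the job is handed in when it is done.

```bash
mkdir -p pics; python3 - <<'E'
from station import bot,get_image,camera_info,nets
import cv2,numpy as np
print(bot.get_state())
for c in ["side","top","wrist"]:
    im=get_image(c); cv2.imwrite(f"pics/{c}0.png",im)
    i=camera_info(c); print(c,np.round(i["camera_matrix"],1).tolist(),i["D"],np.round(i["extrinsics"],4).tolist())
    for t in ["tin_1_mid","tray","toolbox","coolant_bottle","chock"]:
        if c=="wrist": continue
        print(t,[(np.round(d["at"],1).tolist(),round(d["confidence"],2)) for d in nets.landmark_of(c,t)])
print(bot.get_state()["time"])
E
```

```text
{'time': 0.0, 'qpos': array([ 1.13349705,  0.61590943, -0.01263443,  1.42488358,  0.00810292,
        1.10339371, -0.04037449]), 'qvel': array([ 0.00144316, -0.00125497, -0.00076309, -0.00074236, -0.00112263,
       -0.00098273,  0.00042599]), 'tau': array([-4.77680514e-04, -4.58933830e+01,  2.08679396e-01, -1.65745157e+01,
       -6.11329498e-02,  2.04805273e-02,  2.54438701e-04]), 'position': array([ 0.25946867, -0.59562409,  0.40359195]), 'orientation': array([-0.69204142, -0.14513606,  0.69242805, -0.14337922]), 'contact_force': array([ 0.14284817,  0.64526371, -0.70963259]), 'ft_torque': array([-0.00274391, -0.0281782 , -0.01672002]), 'gripper_width': 0.09330269645401643}
side [[368.9, 0.0, 319.5], [0.0, 368.9, 208.4], [0.0, 0.0, 1.0]] [0.02830875 0.         0.         0.         0.        ] [[-0.84, -0.5423, 0.0151, 0.5175], [-0.4161, 0.6261, -0.6595, 0.2563], [0.3482, -0.5603, -0.7516, 1.1525], [0.0, 0.0, 0.0, 1.0]]
tin_1_mid [([284.9, 277.8], 0.95), ([247.3, 286.2], 0.87), ([276.9, 237.5], 0.68)]
tray [([152.9, 366.9], 0.93), ([366.9, 241.6], 0.16)]
toolbox [([151.9, 387.2], 
[... 178 characters left out ...]
 0.0, 1.0]] [-0.08780875  0.          0.          0.          0.        ] [[-0.0071, -1.0, 0.0026, 0.09], [-0.9962, 0.0068, -0.0872, 0.5807], [0.0872, -0.0032, -0.9962, 1.5226], [0.0, 0.0, 0.0, 1.0]]
tin_1_mid [([183.5, 274.2], 0.97), ([203.6, 230.4], 0.63), ([164.6, 213.0], 0.6)]
tray [([197.9, 426.3], 0.77)]
toolbox [([200.3, 476.9], 0.86), ([193.8, 312.8], 0.52)]
coolant_bottle [([151.0, 259.6], 0.82)]
chock [([142.1, 336.2], 0.65)]
wrist [[330.9, 0.0, 316.6], [0.0, 330.9, 195.9], [0.0, 0.0, 1.0]] [-0.0566627  0.         0.         0.         0.       ] [[0.3999, -0.9166, 0.0015, -0.6492], [-0.8841, -0.3853, 0.2646, -0.0308], [-0.2419, -0.1071, -0.9644, 0.3885], [0.0, 0.0, 0.0, 1.0]]
0.65
```

View pics/top0.png

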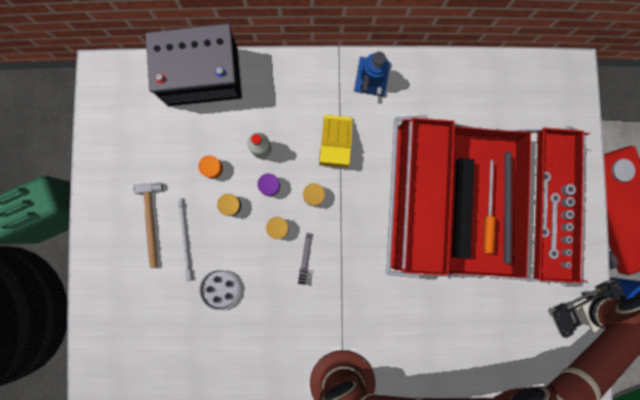

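View pics/side0.png

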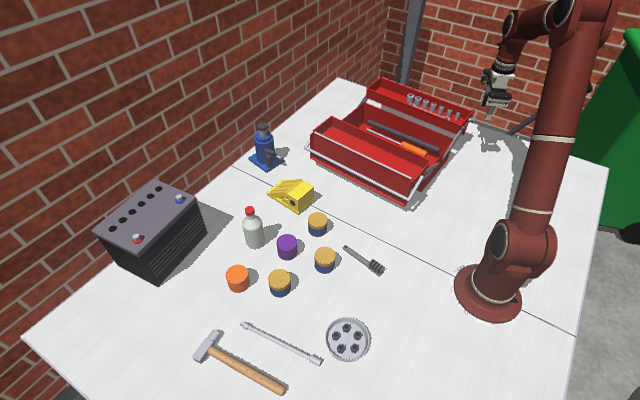

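Candidates in the top picture, as (column, row):
- Brass lids: (229,205), (277,228) and (314,195). These are the tins I want.
- Look-alikes: purple (269,185) and orange (210,167). I leave these alone.

The side picture shows the same set: brass lids with blue sides at (280,283), (325,260) and (318,224). The nets' hits at (274,183) and (213,165) in the top picture are the look-alikes.

Next I'll take a close crop and measure.

```bash
cat > h.py <<'E'
import cv2,numpy as np
from scipy.spatial.transform import Rotation as R
from station import bot,get_image,camera_info,nets
def ray(c,u,v,info=None):
    i=info or camera_info(c); K=np.array(i["camera_matrix"]);D=np.array(i["D"]);E=np.array(i["extrinsics"])
    p=cv2.undistortPoints(np.array([[[u,v]]],float),K,D)[0,0]
    d=E[:3,:3].T@np.array([p[0],p[1],1]); o=-E[:3,:3].T@E[:3,3]; return o,d
def atz(c,u,v,z,info=None):
    o,d=ray(c,u,v,info); return o+d*(z-o[2])/d[2]
def proj(c,P,info=None):
    i=info or camera_info(c);E=np.array(i["extrinsics"])
    return cv2.projectPoints(np.array(P,float).reshape(-1,1,3),cv2.Rodrigues(E[:3,:3])[0],E[:3,3],np.array(i["camera_matrix"]),np.array(i["D"]))[0][:,0]
def lids(im,box):
    h=cv2.cvtColor(im,cv2.COLOR_BGR2HSV); m=cv2.inRange(h,(14,100,100),(24,255,255))
    n,l,s,c=cv2.connectedComponentsWithStats(m); 
    return [(c[k],s[k,4]) for k in range(1,n) if s[k,4]>60 and box[0]<c[k][0]<box[1] and box[2]<c[k][1]<box[3]]
def st():
    s=bot.get_state();Rm=R.from_quat(s["orientation"]).as_matrix()
    print("t",round(s["time"],2),"pos",np.round(s["position"],4),"x",np.round(Rm[:,0],3),"y",np.round(Rm[:,1],3),"z",np.round(Rm[:,2],3),"F",np.round(s["contact_force"],2),"T",np.round(s["ft_torque"],2),"w",round(s["gripper_width"],4),"q",np.round(s["qpos"],2)); return s,Rm
E
python3 - <<'E'
from h import *
st()
for c,b in (("top",(190,330,150,245)),("side",(220,345,200,300))):
    im=cv2.imread(f"pics/{c}0.png")
    for p,a in lids(im,b): print(c,p.round(1),a,atz(c,*p,0.058).round(4))
    if c=="top": cv2.imwrite("pics/crop.png",cv2.resize(im[140:250,185:345],None,fx=5,fy=5))
    print([ (np.round(d["box"]),round(d["confidence"],2)) for d in nets.spot_in(c,"tin_1_mid")])
    print("tray",[atz(c,d["at"][1],d["at"][0],.128).round(3) for d in nets.landmark_of(c,"tray")])
    print("box",[atz(c,d["at"][1],d["at"][0],0).round(3) for d in nets.landmark_of(c,"toolbox")])
# tray rim corners in top picture: manual (z .17)
for p in [(413,121),(453,121),(412,272),(453,273),(397,118),(388,272),(585,131),(583,281)]: print(p,atz("top",*p,.17).round(3))
E
```

```text
t 0.65 pos [ 0.2596 -0.5959  0.4048] x [ 0.  0. -1.] y [ 0.399 -0.917 -0.   ] z [-0.917 -0.399 -0.   ] F [-0.11  0.02 -0.34] T [-0.02 -0.03 -0.01] w 0.0924 q [ 1.13  0.61 -0.01  1.42  0.01  1.1  -0.04]
top [210.1 165.5] 232 [0.6604 0.3932 0.058 ]
top [313.7 194.2] 368 [0.5715 0.0821 0.058 ]
top [228.2 204.4] 370 [0.5427 0.3376 0.058 ]
top [276.9 227.6] 364 [0.4726 0.1921 0.058 ]
[(array([271., 185.,  18.,  23.]), 0.97), (array([213., 167.,  23.,  25.]), 0.78), (array([231., 203.,  26.,  24.]), 0.6), (array([276., 230.,  22.,  20.]), 0.38)]
tray [array([ 0.553, -0.239,  0.128])]
box [array([ 0.554, -0.428,  0.   ]), array([0.578, 0.085, 0.   ])]
side [317.  220.3] 262 [0.5671 0.0932 0.058 ]
side [324.4 256. ] 320 [0.4684 0.2019 0.058 ]
side [278.6 279.1] 369 [0.5386 0.3466 0.058 ]
[(array([288., 246.,  16.,  26.]), 0.81), (array([282., 282.,  27.,  27.]), 0.61), (array([239., 281.,  25.,  25.]), 0.59)]
tray [array([ 0.559, -0.235,  0.128]), array([0.441, 0.61 , 0.128])]
box [array([ 0.549, -0.432,  0.   ])]
(413, 121) [ 0.767 -0.198  0.17 ]
(453, 121) [ 0.767 -0.312  0.17 ]
(412, 272) [ 0.346 -0.185  0.17 ]
(453, 273) [ 0.342 -0.299  0.17 ]
(397, 118) [ 0.776 -0.153  0.17 ]
(388, 272) [ 0.347 -0.119  0.17 ]
(585, 131) [ 0.739 -0.7    0.17 ]
(583, 281) [ 0.312 -0.671  0.17 ]
```

```bash
python3 - <<'E'
import cv2
im=cv2.imread("pics/top0.png"); cv2.imwrite("pics/crop2.png",cv2.resize(im[105:290,375:605],None,fx=3.4,fy=3.2,interpolation=cv2.INTER_CUBIC))
im=cv2.imread("pics/side0.png"); cv2.imwrite("pics/crop3.png",cv2.resize(im[70:220,290:480],None,fx=4,fy=4,interpolation=cv2.INTER_CUBIC))
E
```

```text
(no output)
```

View pics/crop.png

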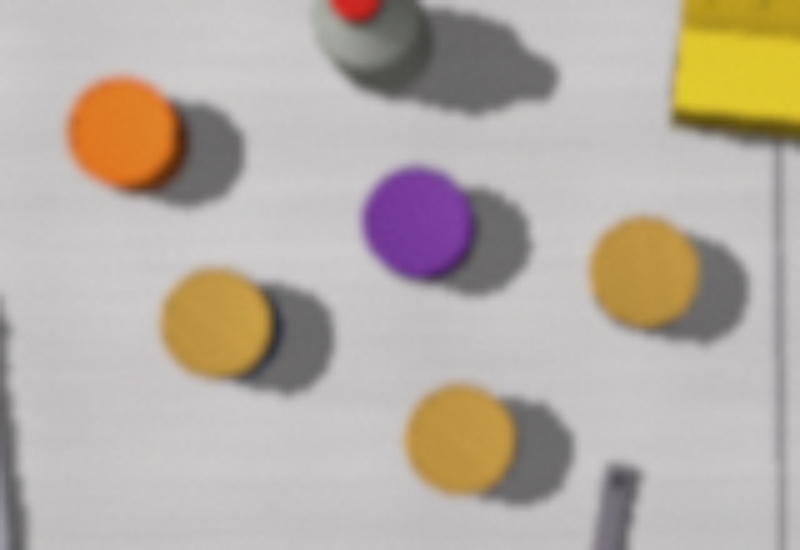

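View pics/crop2.png

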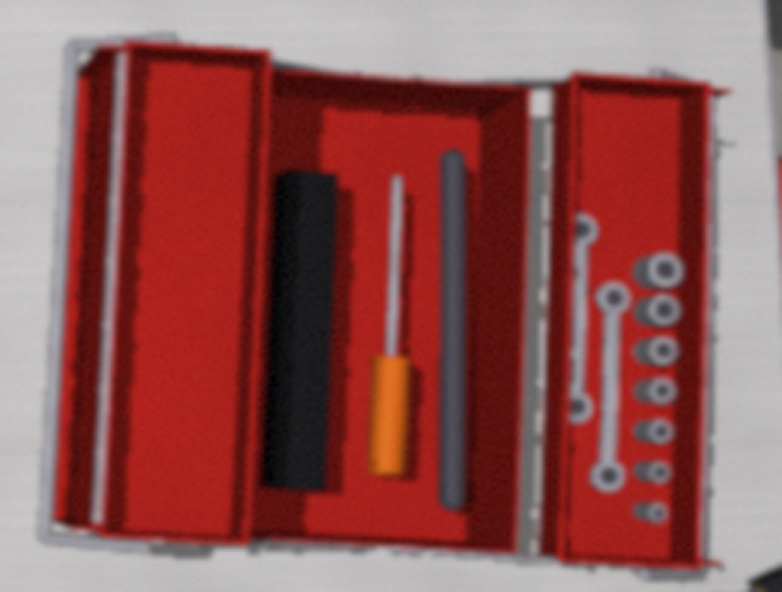

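View pics/crop3.png

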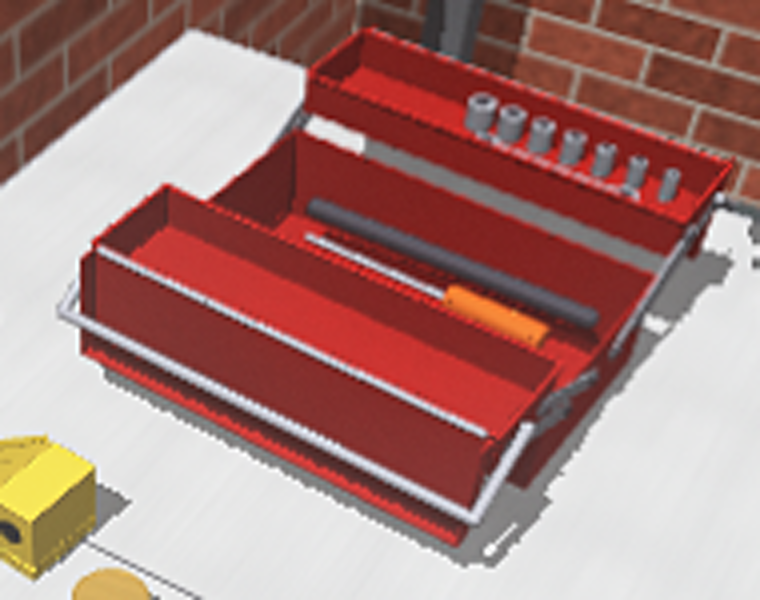

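The close crop confirms three brass lids. The purple and orange tins are different things. Next I'll pin down the tray corners from the top view. The light strip along the tray's +y side is its rim.

```bash
python3 - <<'E'
from h import *
im=cv2.imread("pics/top0.png")
for n,(x0,y0) in dict(a=(392,108),b=(392,258)).items():
    c=cv2.resize(im[y0:y0+26,x0:x0+70],None,fx=11,fy=11,interpolation=cv2.INTER_NEAREST); 
    for k in range(0,70,10): cv2.putText(c,str(x0+k),(k*11,10),0,.4,(255,255,255))
    for k in range(0,26,5): cv2.putText(c,str(y0+k),(0,k*11+10),0,.4,(0,255,255))
    cv2.imwrite(f"pics/tr_{n}.png",c)
C=np.array([.5555,-.2485]);
def model(cx,cy,yaw,z=.17,hx=.215,hy=.059):
    c,s=np.cos(yaw),np.sin(yaw)
    return [[cx+c*a-s*b,cy+s*a+c*b,z] for a in(-hx,hx) for b in(-hy,hy)]
for c,pts in (("top",[(410,120),(454,121),(403,274),(449,274)]),):
    print([atz(c,*p,.17).round(3) for p in pts])
E
```

```text
[array([ 0.77, -0.19,  0.17]), array([ 0.767, -0.315,  0.17 ]), array([ 0.341, -0.16 ,  0.17 ]), array([ 0.339, -0.288,  0.17 ])]
```

View pics/tr_a.png

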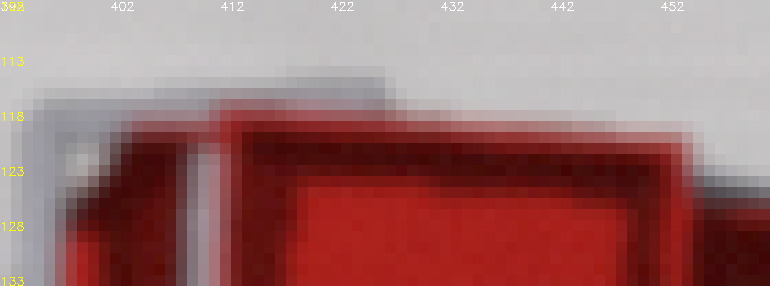

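View pics/tr_b.png

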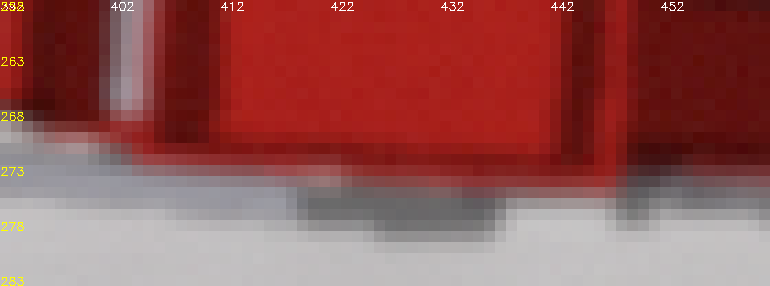

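```bash
python3 - <<'E'
from h import *
P=np.array([atz("top",*p,.17) for p in [(411.3,118.3),(454,120.2),(404,272.3),(448,275)]])
print(P.round(3),P.mean(0)); u=(P[0]+P[1]-P[2]-P[3])/2; v=(P[0]+P[2]-P[1]-P[3])/2
print(np.linalg.norm(u),np.linalg.norm(v),np.degrees(np.arctan2(u[1],u[0])),np.degrees(np.arctan2(v[1],v[0])))
c=P.mean(0); uu=u/np.linalg.norm(u)
for a in(-.1,.1): print(a,(c+uu*a).round(4))
for n,p in dict(purple=(268.5,184.5),bottle=(258,140),chock=(337,140)).items(): print(n,atz("top",*p,.08 if n=="chock" else .058).round(3))
s,Rm=st()
for n,t in dict(A=(.5715,.0821),C=(.4726,.1921),B=(.5427,.3376)).items():
    d=np.array([*t,.205+0.2])-s["position"]; print(n,"tool shift",(Rm.T@d).round(3))
E
```

```text
[[ 0.775 -0.194  0.17 ]
 [ 0.769 -0.315  0.17 ]
 [ 0.346 -0.163  0.17 ]
 [ 0.337 -0.285  0.17 ]] [ 0.55655798 -0.23914181  0.17      ]
0.4318862441613707 0.12191101844302223 -4.0233685351494195 86.58192151920501
-0.1 [ 0.4568 -0.2321  0.17  ]
0.1 [ 0.6563 -0.2462  0.17  ]
purple [0.602 0.217 0.058]
bottle [0.737 0.249 0.058]
chock [0.731 0.012 0.08 ]
t 0.95 pos [ 0.2596 -0.5959  0.4048] x [-0.  0. -1.] y [ 0.399 -0.917 -0.   ] z [-0.917 -0.399 -0.   ] F [ 0.12  0.4  -0.43] T [ 0.04 -0.03 -0.02] w 0.0929 q [ 1.13  0.61 -0.01  1.42  0.01  1.1  -0.04]
A tool shift [-0.    -0.497 -0.557]
C tool shift [-0.    -0.637 -0.51 ]
B tool shift [-0.    -0.743 -0.632]
```

Tray centre is (0.5565, -0.239), yaw -3.7°. The rim measures 432 x 122 mm against the expected 430 x 118, and the nets agree. Now moving above tin A, the one nearest the toolbox.

```bash
python3 -m inch '[[0,-0.0355,-0.0398,0,0,0,1],[0,-0.0355,-0.0398,0,0,0,1],[0,-0.0355,-0.0398,0,0,0,1],[0,-0.0355,-0.0398,0,0,0,1],[0,-0.0355,-0.0398,0,0,0,1],[0,-0.0355,-0.0398,0,0,0,1],[0,-0.0355,-0.0398,0,0,0,1]]' && python3 -m inch '[[0,-0.0355,-0.0398,0,0,0,1],[0,-0.0355,-0.0398,0,0,0,1],[0,-0.0355,-0.0398,0,0,0,1],[0,-0.0355,-0.0398,0,0,0,1],[0,-0.0355,-0.0398,0,0,0,1],[0,-0.0355,-0.0398,0,0,0,1],[0,-0.0355,-0.0398,0,0,0,1]]' && python3 -m inch '[[0,0,0,-0.183,0,0,1],[0,0,0,-0.183,0,0,1],[0,0,0,-0.183,0,0,1],[0,0,0,-0.183,0,0,1],[0,0,0,-0.183,0,0,1],[0,0,0,-0.183,0,0,1],[0,0,0,0,0,0,1]]'
python3 - <<'E'
from h import *
s,Rm=st()
i=camera_info("wrist");im=get_image("wrist");cv2.imwrite("pics/w1.png",im)
L=lids(im,(0,640,0,400))
for p,a in L: print(p.round(1),a,atz("wrist",*p,.058,i).round(4))
E
```

```text
time: 1.82
position: [0.4164, -0.2552, 0.4051]
orientation: [0.693, 0.144, -0.692, 0.144]
contact_force: [0.5, 0.5, 0.5]
gripper_width: 0.093
time: 2.7
position: [0.5726, 0.0838, 0.405]
orientation: [0.693, 0.144, -0.692, 0.144]
contact_force: [0.0, -0.3, -0.1]
gripper_width: 0.0929
time: 3.58
position: [0.572, 0.0819, 0.4048]
orientation: [0.516, 0.484, -0.516, 0.484]
contact_force: [-0.2, 0.2, 0.1]
gripper_width: 0.0928
t 3.58 pos [0.572  0.0819 0.4048] x [-0.  0. -1.] y [ 0.998 -0.064 -0.   ] z [-0.064 -0.998 -0.   ] F [-0.16  0.16  0.14] T [-0.05 -0.07  0.03] w 0.0928 q [ 0.09  0.53 -0.42  1.63  0.24  1.03 -0.47]
[203.   70.8] 4026 [0.4723 0.1952 0.058 ]
[315.4 177.5] 3362 [0.5708 0.0862 0.058 ]
[478.9 218.8] 5051 [0.7403 0.0309 0.058 ]
[430.8 232. ] 79 [0.6892 0.0194 0.058 ]
[102.6 311.2] 253 [ 0.3116 -0.0569  0.058 ]
```

View pics/w1.png

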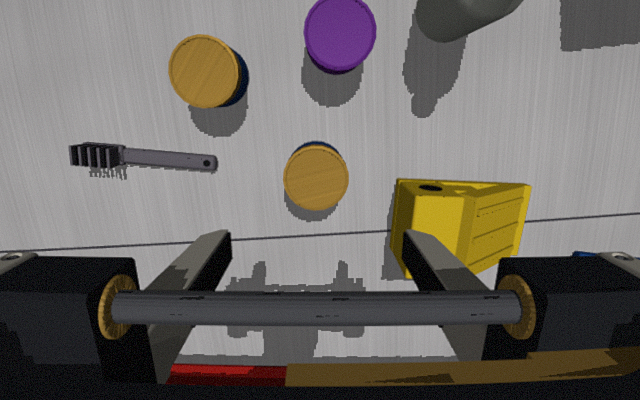

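The wrist view shows tin A at (315,178), between the jaws in x and clear of the chock at (460,230). The wrist and top estimates agree within 4 mm. Descending and gripping.

```bash
python3 -m inch '[[0.05,-0.001,-0.0025,0,0,0,1],[0.05,0,0,0,0,0,1],[0.05,0,0,0,0,0,1],[0.03,0,0,0,0,0,1],[0.02,0,0,0,0,0,1],[0,0,0,0,0,0,1]]' && python3 -m inch '[[0,0,0,0,0,0,-1],[0,0,0,0,0,0,-1],[0,0,0,0,0,0,-1],[0,0,0,0,0,0,-1]]'
```

```text
time: 4.38
position: [0.5706, 0.0848, 0.2034]
orientation: [-0.515, -0.484, 0.517, -0.483]
contact_force: [-0.4, -0.1, -0.2]
gripper_width: 0.0928
time: 4.88
position: [0.5713, 0.0849, 0.2057]
orientation: [0.516, 0.484, -0.515, 0.484]
contact_force: [-0.1, -0.4, 3.7]
gripper_width: 0.0673
```

```bash
python3 -m inch '[[0,0,0,0,0,0,-1],[-0.02,0,0,0,0,0,-1],[-0.03,0,0,0,0,0,-1],[0,0,0,0,0,0,-1],[0,0,0,0,0,0,-1],[0,0,0,0,0,0,-1]]'
cat > w.py <<'E'
from h import *
F=[];t5=[]
for k in range(10):
    get_image("wrist"); s=bot.get_state(); F.append(np.r_[s["contact_force"],s["ft_torque"],s["tau"][[1,3]]])
print(np.mean(F,0).round(3),np.std(F,0).round(2)); st()
E
python3 w.py
```

```text
time: 5.62
position: [0.5705, 0.0846, 0.2532]
orientation: [-0.514, -0.485, 0.516, -0.484]
contact_force: [0.6, 0.2, -2.1]
gripper_width: 0.0672
[-8.7000e-02  1.9700e-01 -2.5000e+00 -3.6000e-02 -8.2000e-02  6.0000e-03
 -4.5044e+01 -1.1885e+01] [0.48 0.38 0.3  0.04 0.03 0.03 0.07 0.02]
t 6.12 pos [0.5711 0.0848 0.2548] x [-0.  0. -1.] y [ 0.998 -0.062 -0.   ] z [-0.062 -0.998 -0.   ] F [-0.17  0.05 -2.24] T [ 0.01 -0.05  0.05] w 0.0674 q [ 0.03  0.71 -0.35  1.79  0.35  0.7  -0.57]
```

Tin A weighs about 2.5 N. That doesn't settle it, so I'll set it back and heft the next one.

```bash
python3 -m inch '[[0.025,0,0,0,0,0,-1],[0.015,0,0,0,0,0,-1],[0.008,0,0,0,0,0,-1],[0.002,0,0,0,0,0,-1],[0,0,0,0,0,0,-1]]' && python3 -m inch '[[0,0,0,0,0,0,1],[0,0,0,0,0,0,1],[0,0,0,0,0,0,1],[-0.04,0,0,0,0,0,1],[-0.06,0,0,0,0,0,1],[-0.03,0,0,0,0,0,1],[0,0,0,0,0,0,1]]'
python3 - <<'E'
from h import *
s,Rm=st()
i=camera_info("wrist");im=get_image("wrist");cv2.imwrite("pics/w2.png",im)
for p,a in lids(im,(0,640,0,400)): print(p.round(1),a,atz("wrist",*p,.058,i).round(4))
d=np.array([.4724,.1938,s["position"][2]])-s["position"]; print((Rm.T@d).round(4))
E
```

```text
time: 6.75
position: [0.5709, 0.0849, 0.2054]
orientation: [-0.515, -0.484, 0.515, -0.484]
contact_force: [-2.2, 0.2, 1.6]
gripper_width: 0.0678
time: 7.62
position: [0.5718, 0.0852, 0.3375]
orientation: [0.517, 0.483, -0.513, 0.485]
contact_force: [-0.2, -0.7, 0.0]
gripper_width: 0.0927
t 7.62 pos [0.5718 0.0852 0.3375] x [ 0.007  0.001 -1.   ] y [ 0.998 -0.062  0.006] z [-0.062 -0.998 -0.002] F [-0.24 -0.75  0.01] T [-0.06 -0.07  0.03] w 0.0927 q [ 0.07  0.6  -0.4   1.72  0.29  0.88 -0.52]
[172.   66.5] 6368 [0.4724 0.1953 0.058 ]
[313. 199.] 5040 [0.5705 0.0865 0.058 ]
[501.1 228.8] 4743 [0.729  0.0498 0.058 ]
[103.8 305.8] 158 [ 0.3719 -0.0033  0.058 ]
[527.3 290.8] 75 [ 0.7601 -0.013   0.058 ]
[-0.0005 -0.106  -0.1022]
```

View pics/w2.png

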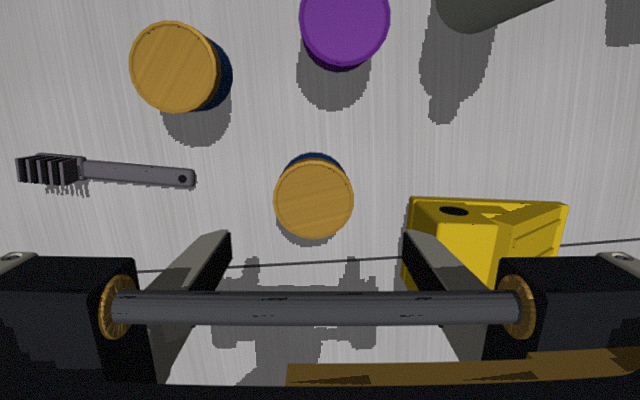

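Tin A stands upright at (313,199). Tin C is at about (175,67), measured at (0.472, 0.195) by both cameras.

```bash
python3 -m inch '[[0,-0.036,-0.035,0,0,0,1],[0,-0.04,-0.038,0,0,0,1],[0,-0.03,-0.03,0,0,0,1],[0.03,0,0,0,0,0,1],[0.05,0,0,0,0,0,1],[0.032,0,0,0,0,0,1],[0.02,0,0,0,0,0,1],[0,0,0,0,0,0,1]]' && python3 -m inch '[[0,0,0,0,0,0,-1],[0,0,0,0,0,0,-1],[0,0,0,0,0,0,-1],[0,0,0,0,0,0,-1],[-0.02,0,0,0,0,0,-1],[-0.03,0,0,0,0,0,-1],[0,0,0,0,0,0,-1],[0,0,0,0,0,0,-1]]'; python3 w.py
```

```text
time: 8.68
position: [0.4705, 0.1937, 0.2001]
orientation: [-0.513, -0.485, 0.517, -0.484]
contact_force: [-0.2, 0.4, 0.1]
gripper_width: 0.093
time: 9.68
position: [0.4711, 0.1936, 0.2516]
orientation: [-0.514, -0.484, 0.516, -0.484]
contact_force: [-0.6, -0.5, -6.2]
gripper_width: 0.0664
[-1.1700e-01 -1.7600e-01 -5.6950e+00 -1.8000e-02 -9.2000e-02  2.0000e-03
 -4.1812e+01 -1.0626e+01] [0.41 0.5  0.45 0.03 0.01 0.02 0.21 0.07]
t 10.18 pos [0.4716 0.1943 0.2526] x [-0.  0. -1.] y [ 0.998 -0.062 -0.   ] z [-0.062 -0.998  0.   ] F [-0.73 -1.16 -5.04] T [ 0.01 -0.1   0.03] w 0.0664 q [-0.21  0.64 -0.34  1.98  0.37  0.58 -0.86]
```

Tin C weighs about 5.7 N. That's probably the heaviest, but B could still reach 0.7 kg, so I'll set C back and heft B.

```bash
python3 -m inch '[[0.025,0,0,0,0,0,-1],[0.015,0,0,0,0,0,-1],[0.008,0,0,0,0,0,-1],[0.002,0,0,0,0,0,-1],[0,0,0,0,0,0,-1]]' && python3 -m inch '[[0,0,0,0,0,0,1],[0,0,0,0,0,0,1],[0,0,0,0,0,0,1],[-0.04,0,0,0,0,0,1],[-0.06,0,0,0,0,0,1],[-0.06,0,0,0,0,0,1],[-0.03,0,0,0,0,0,1],[0,0,0,0,0,0,1]]' && python3 -m inch '[[0,0.02,-0.036,0,0,0,1],[0,0.02,-0.04,0,0,0,1],[0,0.015,-0.04,0,0,0,1],[0,0,0,0,0,0,1]]'
python3 - <<'E'
from h import *
s,Rm=st()
i=camera_info("wrist");im=get_image("wrist");cv2.imwrite("pics/w3.png",im)
for p,a in lids(im,(0,640,0,400)): print(p.round(1),a,atz("wrist",*p,.058,i).round(4))
d=np.array([.542,.339,.204])-s["position"]; print((Rm.T@d).round(4))
E
```

```text
time: 10.8
position: [0.4713, 0.1942, 0.2034]
orientation: [-0.515, -0.484, 0.515, -0.484]
contact_force: [-2.3, -0.9, 0.6]
gripper_width: 0.0664
time: 11.8
position: [0.4721, 0.1946, 0.3954]
orientation: [0.518, 0.483, -0.513, 0.485]
contact_force: [-0.7, 0.5, -0.3]
gripper_width: 0.0931
time: 12.3
position: [0.5333, 0.3097, 0.3903]
orientation: [-0.514, -0.487, 0.515, -0.484]
contact_force: [-0.4, -0.5, -0.8]
gripper_width: 0.0932
t 12.3 pos [0.5333 0.3097 0.3903] x [-0.003  0.001 -1.   ] y [ 0.998 -0.057 -0.003] z [-0.057 -0.998 -0.001] F [-0.44 -0.48 -0.82] T [-0.04 -0.07  0.01] w 0.0932 q [-0.3   0.61 -0.44  1.54  0.28  1.06 -0.86]
[428.4  58.1] 192 [0.6376 0.4201 0.058 ]
[324.7 151.2] 3863 [0.5413 0.3421 0.058 ]
[274.  275.8] 619 [0.4817 0.2145 0.058 ]
[103.4 308.9] 238 [0.2856 0.1813 0.058 ]
[530.  311.1] 272 [0.7616 0.1524 0.058 ]
[442.3 353.4] 278 [0.6649 0.1033 0.058 ]
[361.2 356.8] 649 [0.5714 0.1052 0.058 ]
[ 0.1863  0.0077 -0.0296]
```

View pics/w3.png

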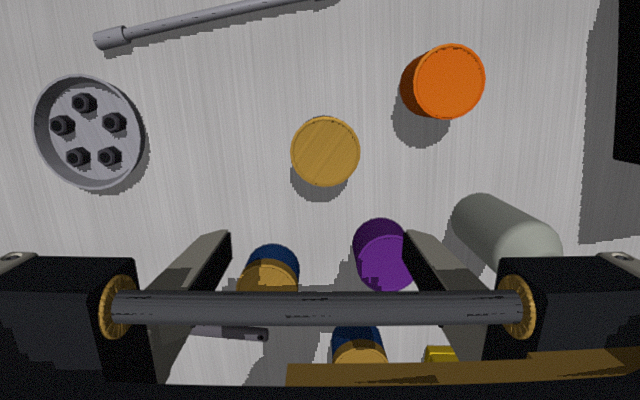

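Tin B is at (325,151) with a brass lid, at world (0.541, 0.340). The orange look-alike is at (443,82), clear of the jaws. C and A are visible and standing.

```bash
python3 -m inch '[[0,0.007,-0.03,0,0,0,1],[0.05,0,0,0,0,0,1],[0.055,0,0,0,0,0,1],[0.04,0,0,0,0,0,1],[0.026,0,0,0,0,0,1],[0.015,0,0,0,0,0,1],[0,0,0,0,0,0,1]]' && python3 -m inch '[[0,0,0,0,0,0,-1],[0,0,0,0,0,0,-1],[0,0,0,0,0,0,-1],[0,0,0,0,0,0,-1],[-0.02,0,0,0,0,0,-1],[-0.03,0,0,0,0,0,-1],[0,0,0,0,0,0,-1],[0,0,0,0,0,0,-1]]'; python3 w.py
```

```text
time: 13.22
position: [0.5423, 0.335, 0.2058]
orientation: [-0.514, -0.484, 0.516, -0.484]
contact_force: [-0.6, -0.4, 0.4]
gripper_width: 0.093
time: 14.22
position: [0.5424, 0.3357, 0.2563]
orientation: [-0.515, -0.484, 0.516, -0.484]
contact_force: [-0.9, 0.6, -1.6]
gripper_width: 0.0663
[-2.4200e-01 -3.0300e-01 -1.7530e+00 -3.0000e-02 -7.6000e-02  2.0000e-03
 -4.9127e+01 -1.3259e+01] [0.32 0.67 0.64 0.03 0.03 0.02 0.29 0.1 ]
t 14.72 pos [0.5425 0.3361 0.2566] x [-0. -0. -1.] y [ 0.998 -0.062 -0.   ] z [-0.062 -0.998  0.   ] F [-0.5  -0.86 -2.93] T [-0.07 -0.05  0.03] w 0.066 q [-0.37  0.79 -0.38  1.6   0.36  0.82 -0.96]
```

B weighs about 1.75 N, A about 2.5 N and C about 5.7 N, so C is the heaviest. B goes to the tray.

```bash
cat > go.py <<'E'
from h import *
import sys
s,Rm=st(); d=np.array(list(map(float,sys.argv[1:4])))-s["position"]; print("shift",(Rm.T@d).round(4))
yaw=np.arctan2(Rm[1,1],Rm[0,1]);print("yaw",np.degrees(yaw).round(2))
E
python3 -m inch '[[-0.025,0,0,0,0,0,-1],[-0.045,0,0,0,0,0,-1],[-0.05,0,0,0,0,0,-1],[-0.045,0,0,0,0,0,-1],[-0.025,0,0,0,0,0,-1],[0,0,0,0,0,0,-1]]'; python3 go.py 0.656 -0.249 0.45
```

```text
time: 15.48
position: [0.5425, 0.3365, 0.4491]
orientation: [0.517, 0.484, -0.513, 0.484]
contact_force: [1.0, -0.1, -1.4]
gripper_width: 0.0665
t 15.47 pos [0.5425 0.3365 0.4491] x [ 0.004  0.003 -1.   ] y [ 0.998 -0.062  0.004] z [-0.062 -0.998 -0.003] F [ 0.96 -0.08 -1.35] T [-0.05 -0.06  0.01] w 0.0665 q [-0.34  0.59 -0.44  1.39  0.26  1.21 -0.87]
shift [-0.0022  0.1495  0.5773]
yaw -3.55
```

```bash
python3 -m inch '[[0,0.005,0.02,0,0,0,-1],[0,0.01,0.038,0,0,0,-1],[0,0.011,0.043,0,0,0,-1],[0,0.011,0.043,0,0,0,-1],[0,0.011,0.043,0,0,0,-1],[0,0.011,0.043,0,0,0,-1],[0,0.011,0.043,0,0,0,-1],[0,0.011,0.043,0,0,0,-1]]' && python3 -m inch '[[0,0.011,0.043,0,0,0,-1],[0,0.011,0.043,0,0,0,-1],[0,0.011,0.043,0,0,0,-1],[0,0.011,0.043,0,0,0,-1],[0,0.01,0.038,0,0,0,-1],[0,0.008,0.03,0,0,0,-1],[0,0.005,0.02,0,0,0,-1],[0,0,0,0,0,0,-1]]'; python3 go.py 0.656 -0.249 0.45
python3 - <<'E'
from h import *
i=camera_info("wrist");im=get_image("wrist");cv2.imwrite("pics/w4.png",im)
cv2.imwrite("pics/t4.png",cv2.resize(get_image("top")[90:300,360:620],None,fx=3,fy=2.8))
E
```

```text
time: 16.48
position: [0.6034, 0.0121, 0.4445]
orientation: [-0.514, -0.484, 0.517, -0.483]
contact_force: [0.3, -0.4, -1.6]
gripper_width: 0.0666
time: 17.48
position: [0.6533, -0.252, 0.4437]
orientation: [-0.515, -0.484, 0.518, -0.482]
contact_force: [-0.3, -0.8, -2.0]
gripper_width: 0.0663
t 17.48 pos [ 0.6533 -0.252   0.4437] x [-0.005 -0.001 -1.   ] y [ 0.998 -0.067 -0.005] z [-0.067 -0.998  0.001] F [-0.26 -0.78 -1.98] T [-0.   -0.06  0.01] w 0.0663 q [ 0.53  0.7  -0.4   1.18  0.26  1.31  0.08]
shift [-0.0063  0.0025 -0.0032]
yaw -3.87
```

View pics/w4.png

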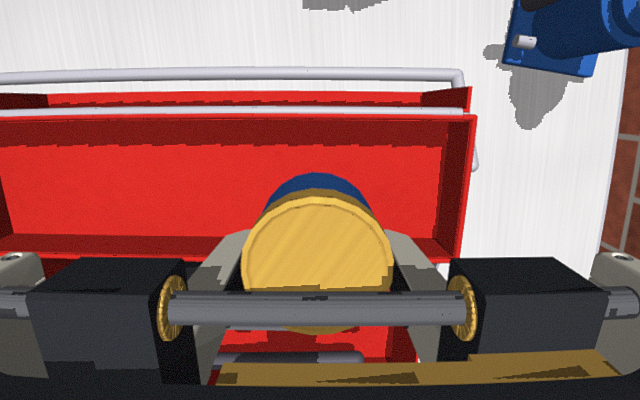

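View pics/t4.png

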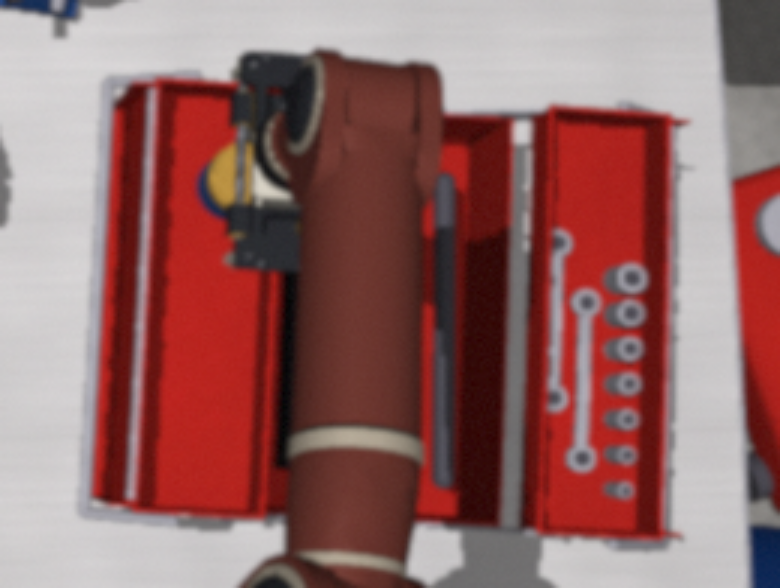

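The tin hangs over the tray. I'll check the tray's far corners, at about (476,116) and (460,262) in the wrist view, against my model.

```bash
python3 - <<'E'
from h import *
i=camera_info("wrist");im=cv2.imread("pics/w4.png")
c,s=np.cos(np.radians(-3.7)),np.sin(np.radians(-3.7))
T=lambda a,b,z:[.5565+c*a-s*b,-.239+s*a+c*b,z]
rim=[T(a,b,.17) for a,b in((-.215,.059),(.215,.059),(.215,-.059),(-.215,-.059))]
fl=[T(a,b,.128) for a,b in((-.212,.056),(.212,.056),(.212,-.056),(-.212,-.056))]
for q,col in((rim,(0,255,0)),(fl,(255,255,0))): cv2.polylines(im,[proj("wrist",q,i).astype(int).reshape(-1,1,2)],True,col,1)
cv2.imwrite("pics/w4b.png",im)
E
```

```text
(no output)
```

View pics/w4b.png

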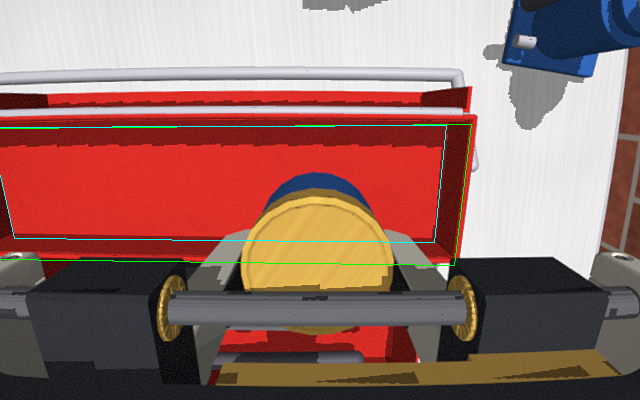

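The model fits in x. In y the tray sits perhaps 4 mm further +y, well inside the ±23 mm of slack. Aiming for TCP (0.656, -0.247) and settling first.

```bash
python3 -m inch '[[0,0.002,-0.005,0,0,0,-1],[0,0,0,0,0,0,-1],[0,0,0,0,0,0,-1]]'; python3 go.py 0.656 -0.247 0.335
```

```text
time: 17.95
position: [0.657, -0.2423, 0.447]
orientation: [0.515, 0.485, -0.515, 0.485]
contact_force: [0.4, 0.7, -2.0]
gripper_width: 0.0664
t 17.95 pos [ 0.657  -0.2423  0.447 ] x [ 0. -0. -1.] y [ 0.998 -0.061  0.   ] z [-0.061 -0.998  0.   ] F [ 0.4   0.75 -1.99] T [-0.06 -0.08  0.04] w 0.0664 q [ 0.51  0.7  -0.4   1.18  0.26  1.31  0.07]
shift [ 0.112  -0.0008  0.0048]
yaw -3.47
```

```bash
python3 -m inch '[[0.025,0,0.004,0,0,0,-1],[0.035,0,0,0,0,0,-1],[0.025,0,0,0,0,0,-1],[0.015,0,0,0,0,0,-1],[0.007,0,0,0,0,0,-1],[0,0,0,0,0,0,-1],[0,0,0,0,0,0,-1]]'; python3 go.py 0.656 -0.247 0.334
```

```text
time: 18.82
position: [0.6571, -0.2471, 0.3411]
orientation: [0.516, 0.484, -0.515, 0.485]
contact_force: [-0.9, -0.2, -1.8]
gripper_width: 0.0662
t 18.82 pos [ 0.6571 -0.2471  0.3411] x [ 0.002 -0.001 -1.   ] y [ 0.998 -0.062  0.002] z [-0.062 -0.998  0.   ] F [-0.88 -0.18 -1.84] T [-0.02 -0.08 -0.05] w 0.0662 q [ 0.52  0.78 -0.38  1.32  0.3   1.09  0.04]
shift [ 0.0071 -0.0011 -0.    ]
yaw -3.56
```

Still hanging (Fz about -1.8 N). I'll lower it in small steps until the weight comes off.

```bash
python3 -m inch '[[0.003,0,0,0,0,0,-1],[0.002,0,0,0,0,0,-1],[0.001,0,0,0,0,0,-1],[0,0,0,0,0,0,-1]]'; python3 w.py
```

```text
time: 19.32
position: [0.6567, -0.2471, 0.3357]
orientation: [0.515, 0.484, -0.515, 0.485]
contact_force: [-1.8, -0.5, 4.7]
gripper_width: 0.0662
[-1.9120e+00  5.1900e-01  5.4890e+00  6.2000e-02  5.3900e-01  8.0000e-03
 -4.7738e+01 -1.5126e+01] [0.66 0.43 0.28 0.03 0.02 0.03 0.   0.  ]
t 19.82 pos [ 0.6567 -0.247   0.3357] x [ 0.001 -0.001 -1.   ] y [ 0.998 -0.062  0.001] z [-0.062 -0.998  0.001] F [-0.49  1.12  5.28] T [0.04 0.5  0.02] w 0.0664 q [ 0.52  0.79 -0.38  1.33  0.3   1.08  0.04]
```

Contact, with 5.5 N of light support. Opening and retreating.

```bash
python3 -m inch '[[0,0,0,0,0,0,1],[0,0,0,0,0,0,1],[0,0,0,0,0,0,1],[-0.03,0,0,0,0,0,1],[-0.05,0,0,0,0,0,1],[-0.03,0,0,0,0,0,1],[0,0,0,0,0,0,1]]'
python3 - <<'E'
from h import *
cv2.imwrite("pics/w5.png",get_image("wrist"))
E
python3 go.py 0.571 0.0855 0.4445
```

```text
time: 20.7
position: [0.6571, -0.2469, 0.447]
orientation: [0.517, 0.482, -0.514, 0.486]
contact_force: [0.4, -0.1, -0.6]
gripper_width: 0.0932
t 20.75 pos [ 0.6567 -0.247   0.4444] x [ 0.002 -0.001 -1.   ] y [ 0.998 -0.062  0.002] z [-0.062 -0.998  0.   ] F [ 0.02 -0.29 -0.82] T [-0.06 -0.07 -0.06] w 0.0933 q [ 0.52  0.7  -0.4   1.18  0.26  1.31  0.08]
shift [-0.0004 -0.1061 -0.3265]
yaw -3.55
```

View pics/w5.png

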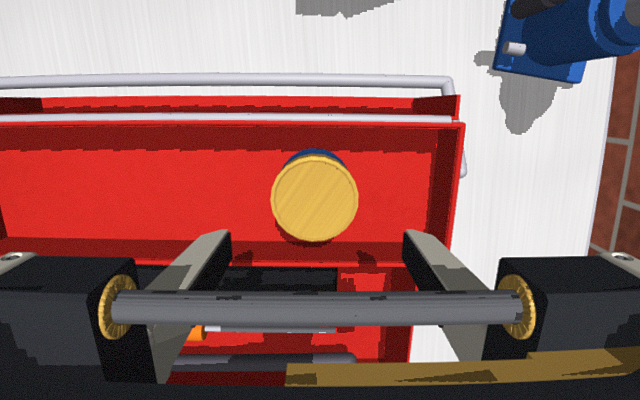

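Tin B stands upright in the tray at (315,198), clear of both walls. Back to tin A.

```bash
python3 -m inch '[[0,-0.007,-0.0225,0,0,0,1],[0,-0.015,-0.045,0,0,0,1],[0,-0.017,-0.052,0,0,0,1],[0,-0.017,-0.052,0,0,0,1],[0,-0.017,-0.052,0,0,0,1],[0,-0.015,-0.045,0,0,0,1],[0,-0.011,-0.035,0,0,0,1],[0,-0.007,-0.022,0,0,0,1]]' && python3 -m inch '[[0,0,0,0,0,0,1],[0,0,0,0,0,0,1]]'; python3 - <<'E'
from h import *
i=camera_info("wrist");im=get_image("wrist");cv2.imwrite("pics/w6.png",im)
for p,a in lids(im,(0,640,0,400)): print(p.round(1),a,atz("wrist",*p,.058,i).round(4))
E
python3 go.py 0.571 0.085 0.205
```

```text
time: 21.75
position: [0.5699, 0.0865, 0.4418]
orientation: [-0.513, -0.486, 0.515, -0.484]
contact_force: [-0.4, 0.3, 0.4]
gripper_width: 0.0928
time: 22.0
position: [0.5713, 0.0827, 0.4426]
orientation: [-0.515, -0.484, 0.517, -0.484]
contact_force: [-0.6, 0.2, -0.3]
gripper_width: 0.0933
[215.9  74.5] 3234 [0.4719 0.1948 0.058 ]
[316.4 170.5] 2730 [0.5705 0.0858 0.058 ]
[465.2 210.4] 4405 [0.7408 0.0279 0.058 ]
[400.2 249.6] 64 [ 0.6647 -0.0166  0.058 ]
[102.6 310.8] 253 [ 0.2791 -0.0818  0.058 ]
[530.3 319.8] 104 [ 0.8397 -0.1308  0.058 ]
t 22.05 pos [0.5715 0.0824 0.4428] x [-0.001 -0.002 -1.   ] y [ 0.998 -0.065 -0.001] z [-0.065 -0.998  0.002] F [ 0.22 -0.42  0.28] T [-0.05 -0.07  0.03] w 0.0928 q [ 0.1   0.5  -0.44  1.58  0.23  1.12 -0.46]
shift [ 0.2378 -0.0003 -0.003 ]
yaw -3.71
```

```bash
python3 -m inch '[[0.05,0,-0.003,0,0,0,1],[0.06,0,0,0,0,0,1],[0.06,0,0,0,0,0,1],[0.04,0,0,0,0,0,1],[0.018,0,0,0,0,0,1],[0.01,0,0,0,0,0,1],[0,0,0,0,0,0,1]]' && python3 -m inch '[[0,0,0,0,0,0,-1],[0,0,0,0,0,0,-1],[0,0,0,0,0,0,-1],[0,0,0,0,0,0,-1]]'
```

```text
time: 22.92
position: [0.5717, 0.0871, 0.2063]
orientation: [0.516, 0.484, -0.515, 0.484]
contact_force: [-0.8, -0.7, 0.8]
gripper_width: 0.0932
time: 23.42
position: [0.5713, 0.0874, 0.2065]
orientation: [0.515, 0.484, -0.515, 0.484]
contact_force: [-0.3, -0.5, 4.2]
gripper_width: 0.0676
```

```bash
python3 -m inch '[[-0.02,0,0,0,0,0,-1],[-0.035,0,0,0,0,0,-1],[-0.045,0,0,0,0,0,-1],[-0.05,0,0,0,0,0,-1],[-0.045,0,0,0,0,0,-1],[-0.03,0,0,0,0,0,-1],[-0.017,0,0,0,0,0,-1],[0,0,0,0,0,0,-1]]'; python3 go.py 0.457 -0.230 0.449
```

```text
time: 24.42
position: [0.5711, 0.0874, 0.4484]
orientation: [0.516, 0.484, -0.515, 0.485]
contact_force: [-0.8, -0.4, -3.0]
gripper_width: 0.0673
t 24.43 pos [0.5711 0.0874 0.4484] x [ 0.002  0.    -1.   ] y [ 0.998 -0.062  0.002] z [-0.062 -0.998 -0.   ] F [-0.79 -0.4  -2.97] T [-0.03 -0.09 -0.01] w 0.0673 q [ 0.1   0.49 -0.45  1.57  0.23  1.13 -0.47]
shift [-0.0009 -0.0942  0.3238]
yaw -3.55
```

```bash
python3 -m inch '[[0,-0.006,0.02,0,0,0,-1],[0,-0.011,0.038,0,0,0,-1],[0,-0.013,0.045,0,0,0,-1],[0,-0.013,0.045,0,0,0,-1],[0,-0.013,0.045,0,0,0,-1],[0,-0.013,0.045,0,0,0,-1],[0,-0.011,0.038,0,0,0,-1],[0,-0.009,0.03,0,0,0,-1]]' && python3 -m inch '[[0,-0.005,0.018,0,0,0,-1],[0,0,0,0,0,0,-1],[0,0,0,0,0,0,-1]]'
python3 - <<'E'
from h import *
cv2.imwrite("pics/w7.png",get_image("wrist"))
E
python3 go.py 0.457 -0.230 0.342
```

```text
time: 25.42
position: [0.461, -0.2158, 0.4462]
orientation: [-0.515, -0.484, 0.517, -0.482]
contact_force: [-0.3, 0.2, -3.9]
gripper_width: 0.0673
time: 25.8
position: [0.457, -0.2297, 0.4471]
orientation: [0.515, 0.485, -0.515, 0.484]
contact_force: [-0.4, 1.0, -1.9]
gripper_width: 0.0673
t 25.85 pos [ 0.4574 -0.2292  0.4473] x [-0.001  0.001 -1.   ] y [ 0.998 -0.06  -0.001] z [-0.06  -0.998 -0.001] F [-0.07  0.46 -2.56] T [-0.05 -0.12 -0.02] w 0.0671 q [ 0.71  0.38 -0.41  1.75  0.17  1.05  0.18]
shift [ 0.1053 -0.0002  0.0009]
yaw -3.45
```

View pics/w7.png

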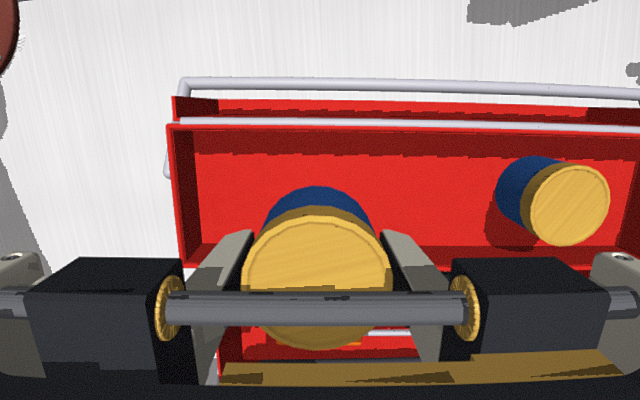

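Tin A hangs over the free left end of the tray, and B stands at the right. Lowering.

```bash
python3 -m inch '[[0.025,0,0,0,0,0,-1],[0.035,0,0,0,0,0,-1],[0.025,0,0,0,0,0,-1],[0.014,0,0,0,0,0,-1],[0.006,0,0,0,0,0,-1],[0,0,0,0,0,0,-1],[0,0,0,0,0,0,-1]]'; python3 go.py 0.457 -0.230 0.336
```

```text
time: 26.72
position: [0.4577, -0.2302, 0.3436]
orientation: [0.516, 0.484, -0.515, 0.485]
contact_force: [0.1, 0.2, -2.8]
gripper_width: 0.0675
t 26.73 pos [ 0.4577 -0.2302  0.3436] x [ 0.002 -0.001 -1.   ] y [ 0.998 -0.062  0.002] z [-0.062 -0.998  0.001] F [ 0.14  0.21 -2.8 ] T [ 0.   -0.07  0.05] w 0.0675 q [ 0.68  0.5  -0.37  1.89  0.25  0.79  0.11]
shift [ 0.0076 -0.0008 -0.0002]
yaw -3.55
```

```bash
python3 -m inch '[[0.004,0,0,0,0,0,-1],[0.002,0,0,0,0,0,-1],[0.001,0,0,0,0,0,-1],[0,0,0,0,0,0,-1],[0,0,0,0,0,0,-1]]'; python3 go.py 0.457 -0.230 0.336
```

```text
time: 27.35
position: [0.4574, -0.2302, 0.3358]
orientation: [0.515, 0.484, -0.515, 0.484]
contact_force: [-0.1, -0.3, -2.2]
gripper_width: 0.0676
t 27.35 pos [ 0.4574 -0.2302  0.3358] x [ 0.  0. -1.] y [ 0.998 -0.062  0.   ] z [-0.062 -0.998 -0.   ] F [-0.05 -0.3  -2.22] T [-0.04 -0.    0.05] w 0.0676 q [ 0.68  0.51 -0.37  1.9   0.26  0.78  0.1 ]
shift [-0.0002 -0.0004 -0.0002]
yaw -3.55
```

```bash
python3 -m inch '[[0.001,0,0,0,0,0,-1],[0.001,0,0,0,0,0,-1],[0.001,0,0,0,0,0,-1],[0,0,0,0,0,0,-1]]'; python3 w.py
```

```text
time: 27.85
position: [0.4574, -0.2301, 0.3344]
orientation: [-0.515, -0.484, 0.515, -0.485]
contact_force: [-2.7, 0.0, 9.2]
gripper_width: 0.0674
[ -3.077   0.862   8.792   0.193   0.673  -0.    -32.399 -12.25 ] [0.4  0.42 0.47 0.04 0.03 0.04 0.01 0.  ]
t 28.35 pos [ 0.4574 -0.2301  0.3344] x [ 0.    -0.001 -1.   ] y [ 0.998 -0.062  0.   ] z [-0.062 -0.998  0.001] F [-3.01  0.4   8.49] T [ 0.25  0.63 -0.04] w 0.0673 q [ 0.67  0.51 -0.37  1.9   0.26  0.77  0.1 ]
```

Seated (8.8 N of support). I'll back off 1 mm, then release and retreat.

```bash
python3 -m inch '[[-0.001,0,0,0,0,0,-1],[0,0,0,0,0,0,1],[0,0,0,0,0,0,1],[0,0,0,0,0,0,1],[-0.03,0,0,0,0,0,1],[-0.05,0,0,0,0,0,1],[-0.03,0,0,0,0,0,1],[0,0,0,0,0,0,1]]'
python3 - <<'E'
from h import *
cv2.imwrite("pics/w8.png",get_image("wrist"))
E
python3 go.py 0.4715 0.1945 0.444
```

```text
time: 29.35
position: [0.4579, -0.2302, 0.446]
orientation: [0.516, 0.482, -0.515, 0.486]
contact_force: [0.6, -0.1, -1.0]
gripper_width: 0.093
t 29.4 pos [ 0.4573 -0.2302  0.4442] x [ 0.001 -0.001 -1.   ] y [ 0.998 -0.062  0.001] z [-0.062 -0.998  0.001] F [-0.46  0.11 -0.57] T [-0.04 -0.05  0.05] w 0.0931 q [ 0.72  0.39 -0.42  1.75  0.18  1.04  0.18]
shift [-2.000e-04 -1.220e-02 -4.248e-01]
yaw -3.56
```

View pics/w8.png

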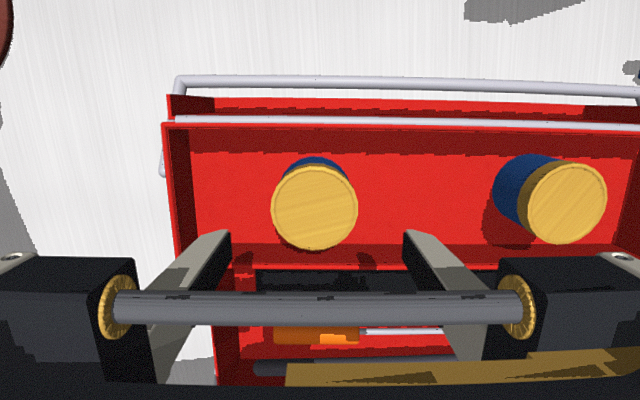

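Both light tins stand in the tray, at (315,207) and (555,198). Now C.

```bash
python3 -m inch '[[0,-0.001,-0.025,0,0,0,1],[0,-0.0015,-0.045,0,0,0,1],[0,-0.0015,-0.055,0,0,0,1],[0,-0.002,-0.06,0,0,0,1],[0,-0.0015,-0.06,0,0,0,1],[0,-0.0015,-0.06,0,0,0,1],[0,-0.0015,-0.055,0,0,0,1],[0,-0.001,-0.04,0,0,0,1]]' && python3 -m inch '[[0,-0.0005,-0.025,0,0,0,1],[0,0,0,0,0,0,1],[0,0,0,0,0,0,1]]'; python3 - <<'E'
from h import *
i=camera_info("wrist");im=get_image("wrist");cv2.imwrite("pics/w9.png",im)
for p,a in lids(im,(0,640,0,400)): print(p.round(1),a,atz("wrist",*p,.058,i).round(4))
E
python3 go.py 0.4715 0.1945 0.204
```

```text
time: 30.4
position: [0.4699, 0.1721, 0.442]
orientation: [-0.514, -0.486, 0.515, -0.484]
contact_force: [0.9, 0.2, 0.0]
gripper_width: 0.0933
time: 30.78
position: [0.4718, 0.1932, 0.4426]
orientation: [-0.515, -0.484, 0.517, -0.484]
contact_force: [1.0, 0.3, 0.6]
gripper_width: 0.0931
[316.7 170.8] 2749 [0.4711 0.1959 0.058 ]
[510.1 255.2] 871 [0.7014 0.0766 0.058 ]
[102.3 326.5] 102 [0.1722 0.004  0.058 ]
t 30.82 pos [0.4719 0.1929 0.4429] x [-0.002 -0.002 -1.   ] y [ 0.998 -0.064 -0.001] z [-0.064 -0.998  0.002] F [ 0.39  0.58 -0.88] T [-0.06 -0.09 -0.01] w 0.0933 q [-0.06  0.4  -0.53  1.75  0.23  1.05 -0.74]
shift [ 2.389e-01 -2.000e-04 -2.000e-03]
yaw -3.69
```

View pics/w9.png

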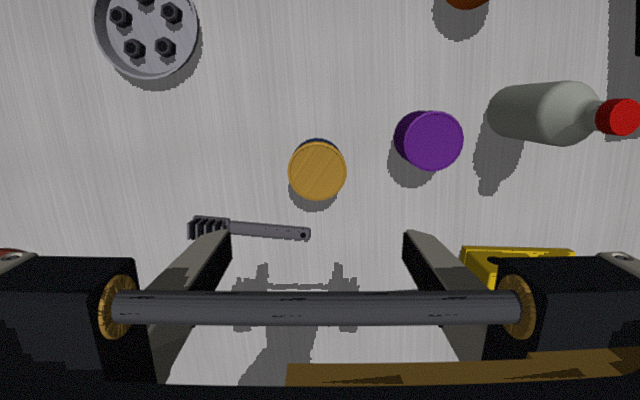

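C is at (317,171), in line with the jaws. I'll descend, grip, then lift 200 mm.

```bash
python3 -m inch '[[0.05,0,-0.001,0,0,0,1],[0.06,0,0,0,0,0,1],[0.06,0,0,0,0,0,1],[0.04,0,0,0,0,0,1],[0.018,0,0,0,0,0,1],[0.01,0,0,0,0,0,1],[0,0,0,0,0,0,1]]' && python3 -m inch '[[0,0,0,0,0,0,-1],[0,0,0,0,0,0,-1],[0,0,0,0,0,0,-1],[0,0,0,0,0,0,-1]]' && python3 -m inch '[[-0.015,0,0,0,0,0,-1],[-0.03,0,0,0,0,0,-1],[-0.045,0,0,0,0,0,-1],[-0.045,0,0,0,0,0,-1],[-0.035,0,0,0,0,0,-1],[-0.02,0,0,0,0,0,-1],[-0.011,0,0,0,0,0,-1],[0,0,0,0,0,0,-1]]' && python3 -m inch '[[0,0,0,0,0,0,-1],[0,0,0,0,0,0,-1]]'; python3 w.py
python3 - <<'E'
from h import *
cv2.imwrite("pics/s10.png",get_image("side")); cv2.imwrite("pics/t10.png",get_image("top")); cv2.imwrite("pics/w10.png",get_image("wrist"))
E
```

```text
time: 31.7
position: [0.472, 0.1949, 0.2057]
orientation: [-0.515, -0.484, 0.516, -0.484]
contact_force: [-0.7, -0.1, -0.1]
gripper_width: 0.0932
time: 32.2
position: [0.4717, 0.1958, 0.2063]
orientation: [0.515, 0.484, -0.515, 0.484]
contact_force: [-0.1, -0.4, 4.6]
gripper_width: 0.0664
time: 33.2
position: [0.4715, 0.1955, 0.4068]
orientation: [-0.515, -0.484, 0.515, -0.484]
contact_force: [-0.2, 1.2, -6.5]
gripper_width: 0.0666
time: 33.45
position: [0.4716, 0.1955, 0.4057]
orientation: [-0.514, -0.485, 0.516, -0.484]
contact_force: [0.2, -0.4, -5.2]
gripper_width: 0.0663
[-4.7000e-02 -3.0300e-01 -5.2470e+00 -4.0000e-03 -9.1000e-02 -0.0000e+00
 -3.6803e+01 -1.6355e+01] [0.45 0.35 0.37 0.03 0.03 0.04 0.04 0.02]
t 33.95 pos [0.4718 0.1957 0.4068] x [ 0.  0. -1.] y [ 0.998 -0.062  0.   ] z [-0.062 -0.998 -0.   ] F [ 0.4  -0.34 -4.78] T [-0.   -0.04 -0.02] w 0.0663 q [-0.07  0.44 -0.53  1.81  0.27  0.97 -0.77]
```

View pics/s10.png

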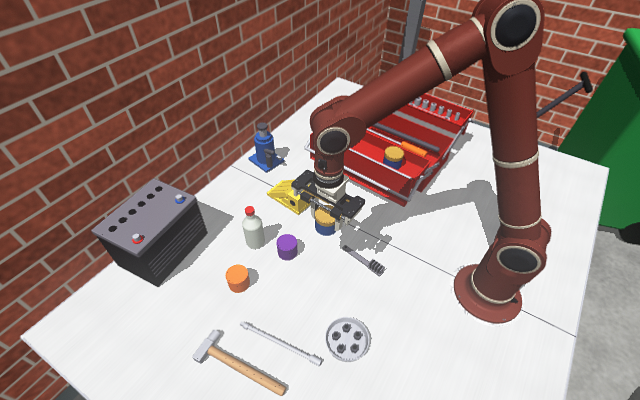

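View pics/t10.png

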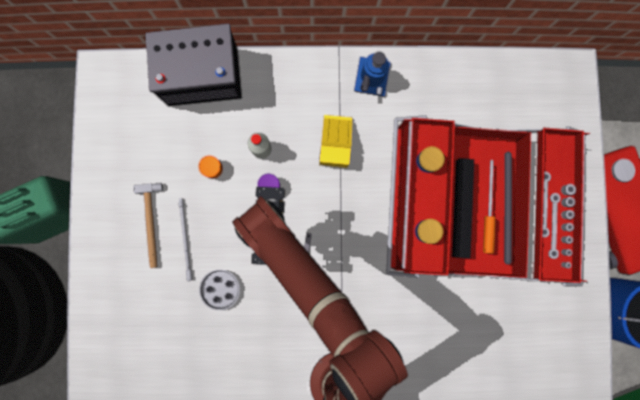

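View pics/w10.png

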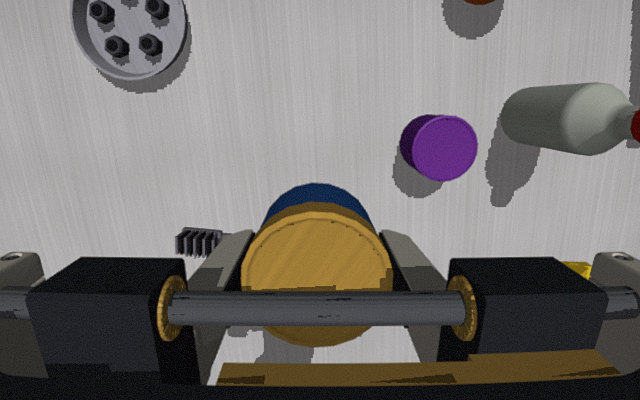

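The pictures show both light tins upright in the tray, at (431,159) and (431,232) in the top view. The other things are where they were. C is held upright, about 20 cm up (TCP 0.406 against 0.206 when it stood on the table), and steady at 5.2 N. Handing in.

```bash
python3 -c "
from station import bot
print(bot.sign_off(), bot.get_state()['time'])"
```

```text
the job is handed in; nothing more can be done
the job is handed in; nothing more can be done
```

I hefted all three tins and handed the job in at about 34 s of the 72 s, with the heaviest still in the gripper. They read about 2.5 N, 5.7 N and 1.75 N, so the 5.7 N tin is the one with the bearings. It stood nearest the robot, at about (0.47, 0.195).

The two lighter tins were set down in the tray, seated with under 10 N of force. Both stand upright there, clear of the walls.

**Last checks:**
- **Held tin:** it is upright, lifted 200 mm above the table and touching nothing. The final hold read 5.2 N, slightly under the first 5.7 N but within the sensor noise, and still over 2.5 N above the other two.
- **Other things:** the other things, including the purple and orange look-alikes, look unmoved in the final pictures. The arm and gripper partly hide the vent brush in the top and wrist views, but the side view shows it where it was.
- **Disagreement:** the overhead and wrist views differed by about 4 mm on the tray's y position. This was well within the 23 mm of slack on each side.

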